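# Clip a whetstone in its holder, dress it, and swing the clip clear

### The arm

A 6-joint arm with a two-finger parallel gripper is mounted at the origin on the work surface; the furniture and walls round the work are solid. World frame = base frame: x ahead of the robot, y to its left, z up, the work surface at z = 0. Lengths are in m, angles in rad, forces in N, time in s.
With the tool pointing down it reaches from about 0.25 to 0.725 m from the base axis. Payload 9.7 kg.
Tool frame: the origin (TCP) lies between the finger pads; the fingertips stand 17 mm ahead of it and the grasp point (between the pads) lies 2 mm behind it; z points along the fingers, y is the line along which they close (so a half turn about z gives the same grasp; the last joint's range is limited). The gripper opens to 85 mm and grips with 20 to 120 N. Pads are 22 mm wide; open, the fingers measure 114 mm over their backs; the gripper's body (76 mm by 85 mm) begins 54 mm behind the grasp point. The pads swing forward as they close: fully open they stand 13 mm farther back than shut.
Start: joints at [-1.258, 0.087, 0.176, 1.66, 0, 1.571], TCP at [0.169, -0.523, 0.248] pointing down, gripper open.
Joint ranges: [-3.13, 3.13], [-0.85, 1.81], [-1.15, 1.24], [-2.2, 2.28], [-1.44, 1.52], [-3.14, 3.14]. Speed limits (rad/s): [2.22, 2.22, 2.57, 3.14, 3.14, 3.14].

### API

Orientations are given as a unit quaternion [x, y, z, w].
In Python, from plant import env gives the robot as it stands. The module is installed in compiled form; this text tells all that it offers. Calls block until the motion is done:
- env.goto(position, orientation): joint-space move of the TCP to a pose.
- env.servo_line(position, attitude=None, feed=0.15, force_limit=None): straight line of the TCP; attitude=None keeps the orientation; feed is the mean speed in m/s. With force_limit (N) it stops when the force on the tool has changed by that much, and returns True; else False.
- env.goto_joints(angles): joint-space move.
- env.command_gripper(opening, strength=None): finger opening in m; strength is the grip in N (None keeps the last); returns when the fingers have stopped.
- env.dwell(seconds).
- env.ik(position, orientation): joint angles nearest the present ones, or None.
- env.get_obs(): the state.
- env.camera(name): name is "scene" or "top" or "wrist"; returns a dict with "color" (400x640x3 uint8, red, green, blue), "mtx" (3x3 intrinsics, pixels), "k1" (the pictures are not rectified: a ray, as slopes to the right and down, at radius r is drawn at 1 + k1 r^2 times it, then the intrinsics apply), "rvec" (rotation vector, rad) and "tvec" (3), from world to camera coordinates, as OpenCV has them; the wrist camera has in their place "T_tool_cam" (4x4, takes a point from camera to tool coordinates, whose origin is the TCP and whose axes are the flange's). Camera axes: x right, y down, z forward; pixel columns grow to the right and rows downward; lengths in m; the calibration is good to about 2 mm. A picture is of the moment at which its call begins: read the wrist's pose just before it. There is no depth.
A pose or a line that the arm cannot do raises env.PlanningError and nothing moves.
- env.finish_job(): hands the job in; it is judged then, once.
The state is a dict: "t": time; "q": joint angles; "joint_vel": joint speeds; "joint_efforts": joint torques, N m; "tcp_pos": TCP position; "tool_rot": TCP orientation; "contact_force": force on the tool from outside, world axes, zero at the start; "torque": the same for the moment, N m; "width": finger opening in m; "grip_force": force on a finger pad.
Only numpy, scipy, OpenCV 4.12 (cv2) and the standard library are available. Lean on these libraries where they do the work, as an engineer would, in place of code of your own. Each camera call takes 0.05 s, during which the arm holds its last target. There are 200 camera calls.

### The job

Dress the whetstone: swing the spring clip round its pivot screw onto the edge of the stone's metal plate until it grips firmly (a push of about 8 N on its black pin; do not force it) and let go of it. Take the dressing block and, pressing it lightly and flat on the whetstone (about 8 N), rub from the end away from the clip to the clip end and back without lifting, then stand it on the worktop beside the holder. Last, swing the clip well clear of the plate again so that the stone can be taken out to rinse; leave the stone in its holder and everything else where it is.

Things in the scene. Friction and masses are not known exactly. Their poses are not given: they have to be found in the camera images.
- holder: Whetstone holder: bamboo board, x -55 to 55, y -152 to +118 mm, top at z = 21 mm, fixed to the worktop. Origin on the worktop under the stone's home place. Steel side rails (top z = 31 mm) guide the stone's plate; at the +y end a steel hook lip (top z = 37 mm) overhangs and stops it. The swing clip is at the -y end.
- pivot: Stud and screw about which the clip turns, fixed to the holder at its x = -30, y = -114 mm. Origin on the vertical pivot axis at the board's top (world z = 21 mm), axes as the holder's. It carries the clip: steel arm 13 mm wide, 65 mm long, top 19.5 mm above this origin; sprung tongue below the arm. Screw head's top at 24.5 mm.
- clip (a joint): Swing of the clip about the pivot, rad, -0.15 to 1.65, growing anticlockwise from above. The arm points at (value - 1.2) from the holder's +x axis: at 0 out past the -y end, at 1.2 parallel to the plate's edge. Below 0.9 the tongue is off the plate; well clear is below 0.6 (it starts at 0.05 to 0.5). It holds where it is left, easing a little; its friction takes about 1.5 N at the pin.
- clip_pin (a point): Centre of the top of the clip's black upright finger pin, 52 mm from the pivot axis, world z = 69 mm. The pin is 12 mm thick from 2 to 18 mm below this point, 10 mm thick at its waist below; the arm's top is 28 mm below. Push or cage it from above. A firm grip: push along the swing to about 8 N (6 to 10); when the hand stops, the push felt eases by a third or more.
- plate_edge (a point): Middle of the top edge of the plate's -y end, at home (world z = 29 mm), which the tongue rides up: its underside slopes 22 degrees against a 6 N/mm spring, so past first touch the push at the pin grows about 3 N per mm. The spring's height varies unseen: first touch is at joint 1.1 to 1.4, so feel for it. Firm is 4 to 14 N on the plate; 24 N is forced.
- stone: Whetstone on its metal plate, 0.6 kg, loose in the holder: plate 78 (x) x 196 (y) x 8 mm; stone 64 x 140 x 16 mm, dark below, reddish brown on top, in the middle, so 28 mm of plate is bare at each end. Origin: centre of the plate's underside (world z = 21 mm), axes as the holder's; the working face is 24 mm above it. -y is the clip end.
- dresser: Dressing block, 62 (x) x 32 (y) x 38 mm, 0.17 kg, standing on the worktop left of the holder: pale abrasive face below (5 mm), black rubber cushion (to 12 mm up), blue grip 60 x 30 mm from 12 to 38 mm up. The cushion gives 1 mm per 4 N, 6 mm at most. Origin: centre of its underside, z up. Grip the blue part across its 30 mm; its 60 mm side then lies across the whetstone.
- mill_2: Bystander, to be left alone: white-capped glass salt mill, 44 mm across, 90 mm tall, at the back. Origin at its underside.
- spice_jar_2: Bystander, to be left alone: small spice jar with a dark cap, 41 mm across, 105 mm tall, at the back. Origin at its underside.
- garlic_1: Bystander, to be left alone: garlic bulb, 53 mm, to the right. Origin at its underside.
- onion_1: Bystander, to be left alone: red onion, 82 mm, to the right. Origin at its underside.
- mug_2: Bystander, to be left alone: two-tone mug, 80 mm across, 94 mm tall, back right. Origin at its underside.
Things that resemble listed ones, but are neither listed nor needed, are in the scene too. There is more than one size of the stone; the one meant has the size given above.

How it is judged:
By the outcome, as a careful person would: the job done as asked, in the order asked, and still so for the second after the job is handed in, with the robot touching nothing.
It also fails if it takes over 67 s, if anything falls off the work surface, if the arm or the gripper's body presses on something with over 40 N, if the wrist force passes 120 N, or if a joint passes its speed limit or range.

## Working session

There is one attempt and no reset: what is moved stays moved. The work goes in short steps, each a Python script; the robot and the scene stay as the last script left them, time stands still between calls to the robot, and variables do not carry over. Pictures are saved under pics/ and viewed, at most 10 in all, crops included, and the job is handed in when it is done.

```bash
mkdir -p pics; cat > h.py <<'E'
import numpy as np, cv2
from scipy.spatial.transform import Rotation as R
from plant import env
def cam(name):
    o=env.get_obs(); c=env.camera(name)
    if 'rvec' in c:
        Rm=cv2.Rodrigues(np.array(c['rvec'],float))[0]; t=np.array(c['tvec'],float).ravel()
        c['Rwc']=Rm.T; c['C']=-Rm.T@t
    else:
        T=np.array(c['T_tool_cam']); Rt=R.from_quat(o['tool_rot']).as_matrix()
        c['Rwc']=Rt@T[:3,:3]; c['C']=np.array(o['tcp_pos'])+Rt@T[:3,3]
    return c
def ray(c,uv):
    K=np.array(c['mtx']); d=np.array([(uv[0]-K[0,2])/K[0,0],(uv[1]-K[1,2])/K[1,1]]); s=d.copy()
    for _ in range(30): s=d/(1+c['k1']*(s@s))
    return c['Rwc']@np.array([s[0],s[1],1.])
def onz(c,uv,z):
    r=ray(c,uv); return c['C']+r*(z-c['C'][2])/r[2]
def proj(c,p):
    q=c['Rwc'].T@(np.array(p)-c['C']); s=q[:2]/q[2]; s=s*(1+c['k1']*(s@s)); K=np.array(c['mtx'])
    return np.array([K[0,0]*s[0]+K[0,2],K[1,1]*s[1]+K[1,2]])
def tri(obs):
    A=np.zeros((3,3));b=np.zeros(3)
    for c,uv in obs:
        r=ray(c,uv);r/=np.linalg.norm(r);P=np.eye(3)-np.outer(r,r);A+=P;b+=P@c['C']
    return np.linalg.solve(A,b)
def save(c,fn): cv2.imwrite('pics/'+fn,c['color'][:,:,::-1])
def down(yaw): # tool z down; tool y axis at angle yaw from world x
    y=np.array([np.cos(yaw),np.sin(yaw),0]);z=np.array([0,0,-1.]);x=np.cross(y,z)
    return R.from_matrix(np.c_[x,y,z]).as_quat()
E
python3 - <<'E'
from h import *
o=env.get_obs();print(o)
for n in('scene','top'):
    c=cam(n);save(c,n+'0.png');print(n,c['C'],c['mtx'],c['k1'])
E
```

```text
{'t': 0.0, 'q': array([-1.25797352e+00,  8.74605278e-02,  1.75134969e-01,  1.65978947e+00,
        4.07015987e-05,  1.57081519e+00]), 'joint_vel': array([ 7.82766263e-04, -5.12479544e-05,  3.20862674e-04, -2.77455462e-04,
        1.54158835e-03,  9.25004347e-04]), 'joint_efforts': array([-2.27400749e-03, -5.20392072e+01,  4.64801180e+01,  1.64211314e-02,
       -1.27122858e-04,  5.30983641e-06]), 'tcp_pos': array([ 0.16920832, -0.52311218,  0.24758323]), 'tool_rot': array([ 9.87793911e-01,  1.55765064e-01, -8.26137052e-05, -6.54470639e-04]), 'contact_force': array([-0.95060244,  0.42333745, -0.23000747]), 'torque': array([0.01667167, 0.01963648, 0.01775294]), 'grip_force': 0.0, 'width': 0.08548795027491288}
scene [-0.55751744  0.80154763  0.94755343] [[507.85635561   0.         311.27986301]
 [  0.         507.85635561 199.14199764]
 [  0.           0.           1.        ]] -0.09669298879134243
top [ 0.32770563 -0.06228303  1.35412166] [[472.56408556   0.         313.01354031]
 [  0.         472.56408556 190.38464981]
 [  0.           0.           1.        ]] -0.08526055816863334
```

View pics/scene0.png

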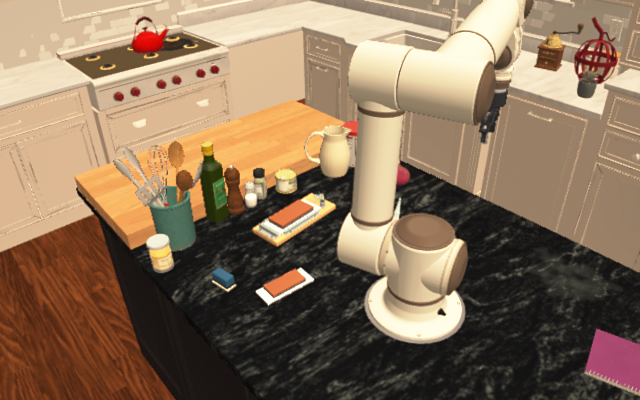

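View pics/top0.png

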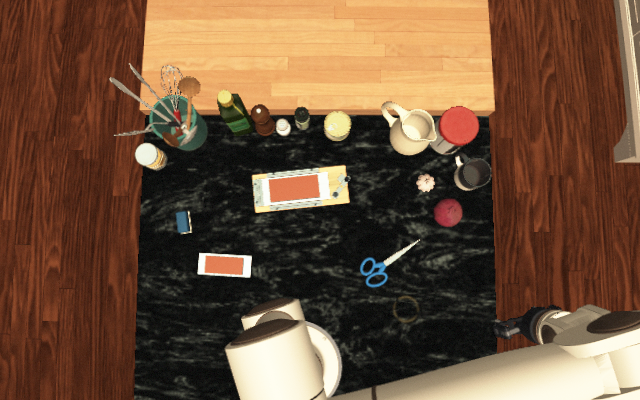

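The top view shows the holder with the big stone at (295,188) and the clip at its right end around (340,185). The smaller look-alike stone is at (225,265). The blue block at (184,222) is the only dresser-like thing. The stone to use is the one in the bamboo holder.

```bash
python3 - <<'E'
from h import *
def comps(c,lo,hi,name,amin=40):
    hsv=cv2.cvtColor(c['color'],cv2.COLOR_RGB2HSV); m=cv2.inRange(hsv,lo,hi)
    for q in cv2.findContours(m,cv2.RETR_EXTERNAL,cv2.CHAIN_APPROX_NONE)[0]:
        if cv2.contourArea(q)>amin: yield cv2.minAreaRect(q),cv2.contourArea(q)
t=cam('top');s=cam('scene')
for n,c in(('top',t),('scene',s)):
  for nm,lo,hi,z in(('red',(4,150,100),(12,255,255),.045),('blue',(98,120,40),(112,255,255),.038)):
    for r,a in comps(c,lo,hi,nm):
        p=onz(c,r[0],z)
        if 0<p[0]<.8 and abs(p[1])<.5:
            b=[onz(c,q,z) for q in cv2.boxPoints(r)]
            e=[b[1]-b[0],b[2]-b[1]]; 
            print(n,nm,np.round(r[0],1),a,np.round(p,4),[(round(np.linalg.norm(v)*1000,1),round(np.degrees(np.arctan2(v[1],v[0])),1)) for v in e])
def crop(c,x,y,w,h,k): return cv2.resize(c['color'][y:y+h,x:x+w,::-1],None,fx=k,fy=k,interpolation=cv2.INTER_CUBIC)
a=crop(t,245,155,115,65,6);b=crop(t,160,200,60,50,5);d=crop(s,200,255,60,50,5)
im=np.zeros((590+60,800,3),np.uint8)[:600]; im=np.zeros((600,800,3),np.uint8)
a=cv2.resize(a,(600,339)); im[:339,:600]=a; im[345:595,:300]=b; im[345:595,310:610]=d
cv2.imwrite('pics/crop1.png',im)
E
```

```text
top red [128.5 291. ] 68.5 [0.2072 0.4624 0.045 ] [(np.float64(14.4), np.float64(-89.0)), (np.float64(93.5), np.float64(-177.8))]
top red [223.6 264.8] 533.0 [0.283  0.1967 0.045 ] [(np.float64(43.9), np.float64(-2.1)), (np.float64(101.5), np.float64(-93.0))]
top red [293.7 187.7] 972.5 [0.498  0.0054 0.045 ] [(np.float64(135.1), np.float64(-83.7)), (np.float64(60.8), np.float64(-173.8))]
top red [133.9 232.8] 288.0 [0.3688 0.4537 0.045 ] [(np.float64(354.2), np.float64(0.3)), (np.float64(27.8), np.float64(-92.3))]
top red [121.9 163.4] 800.5 [0.5665 0.4995 0.045 ] [(np.float64(189.1), np.float64(-9.6)), (np.float64(67.5), np.float64(-103.0))]
top red [175.6 134. ] 47.0 [0.6521 0.3461 0.045 ] [(np.float64(39.2), np.float64(-36.0)), (np.float64(36.1), np.float64(-127.3))]
top red [126.7 112.9] 176.5 [0.7158 0.4943 0.045 ] [(np.float64(117.4), np.float64(-2.5)), (np.float64(30.0), np.float64(-97.1))]
top blue [373.9 271.1] 571.0 [ 0.2682 -0.2176  0.038 ] [(np.float64(70.2), np.float64(-65.7)), (np.float64(85.7), np.float64(-155.8))]
top blue [181.6 218.6] 51.0 [0.4101 0.3206 0.038 ] [(np.float64(32.8), np.float64(-80.3)), (np.float64(41.4), np.float64(-168.4))]
scene red [283.8 282. ] 493.0 [0.2554 0.2239 0.045 ] [(np.float64(114.6), np.float64(-92.5)), (np.float64(57.2), np.float64(159.1))]
scene red [290.3 212.6] 537.0 [0.494  0.0105 0.045 ] [(np.float64(168.0), np.float64(-83.2)), (np.float64(86.9), np.float64(157.5))]
scene red [236.5 201.5] 149.0 [0.6632 0.0999 0.045 ] [(np.float64(125.4), np.float64(-35.2)), (np.float64(48.9), np.float64(-140.3))]
scene blue [222.6 277.2] 161.0 [0.3867 0.3305 0.038 ] [(np.float64(42.8), np.float64(-54.4)), (np.float64(74.5), np.float64(-169.9))]
```

View pics/crop1.png

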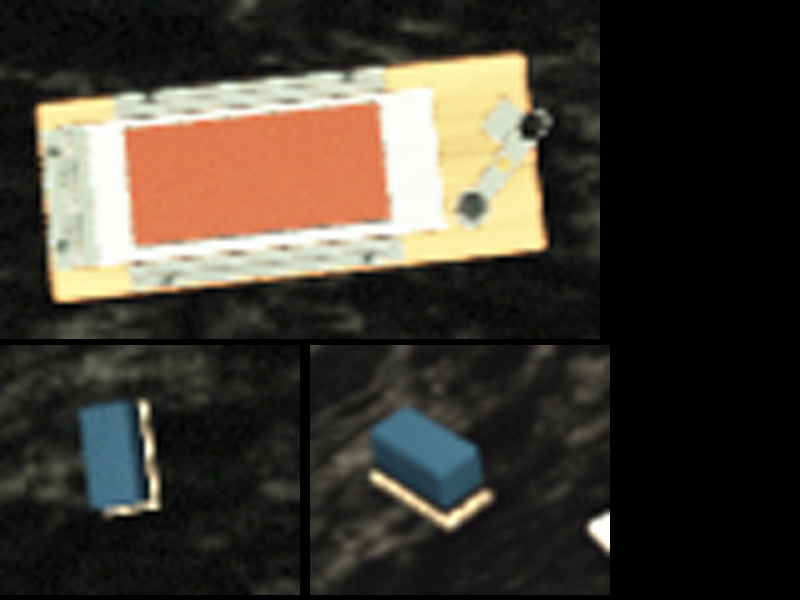

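The crop shows the dresser standing on its pale face. The holder has its hook at the left and the clip at the right, with the screw near (470,207) and the pin near (535,125) in crop pixels, so the joint is around 0.4. Stone size measures 135 x 61 mm, which matches the stone meant. Next I'll measure the clip with the wrist camera from two places.

```bash
python3 - <<'E'
from h import *
for y in (52,-128,108,-72,96,-84): 
    print(y,[None if q is None else np.round(q,2) for q in [env.ik(np.array([.51,-.12,.1]),down(np.radians(y)))]])
env.goto(np.array([.47,-.10,.26]),down(np.radians(-11)))
c=cam('wrist');print(np.round(c['T_tool_cam'],3),c['C'],env.get_obs()['t']);save(c,'w1.png')
env.servo_line(np.array([.47,-.05,.26]))
env.dwell(.2);c=cam('wrist');save(c,'w2.png');print(env.get_obs()['t'],env.get_obs()['q'])
cv2.imwrite('pics/w12.png',np.vstack([cv2.imread('pics/w1.png')[::1],cv2.imread('pics/w2.png')])[:, :])
a=np.hstack([cv2.resize(cv2.imread(f'pics/w{i}.png'),(400,250)) for i in(1,2)]);cv2.imwrite('pics/w12.png',a)
E
```

```text
52 [array([-0.23,  0.02, -0.18,  1.37,  0.  ,  0.43])]
-128 [array([-0.23,  0.02, -0.18,  1.37,  0.  , -2.71])]
108 [array([-0.23,  0.02, -0.18,  1.37,  0.  , -0.55])]
-72 [array([-0.23,  0.02, -0.18,  1.37,  0.  ,  2.6 ])]
96 [array([-0.23,  0.02, -0.18,  1.37,  0.  , -0.34])]
-84 [array([-0.23,  0.02, -0.18,  1.37,  0.  ,  2.81])]
[[ 0.    -0.959 -0.283  0.073]
 [ 1.     0.     0.     0.001]
 [-0.    -0.283  0.959 -0.126]
 [ 0.     0.     0.     1.   ]] [ 0.48459549 -0.02959006  0.38629547] 2.1333
2.8667 [-1.07389389e-01 -9.23519226e-02  1.98166929e-02  1.68302993e+00
 -9.61150205e-05  1.65639762e+00]
```

View pics/w12.png

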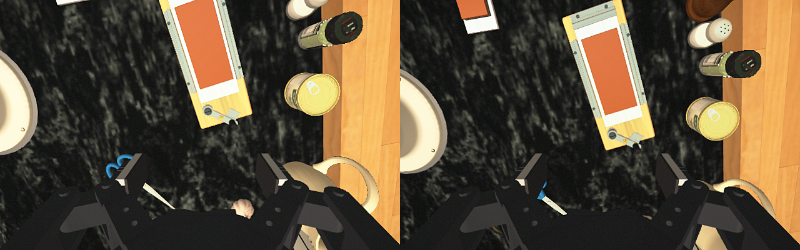

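Each view shows the clip at the holder's lower end: around (360,185) in the first and (365,225) in the second, in full-size pixels. I'll enlarge those areas.

```bash
python3 - <<'E'
import cv2,numpy as np
a=cv2.imread('pics/w1.png')[155:215,310:410];b=cv2.imread('pics/w2.png')[190:250,320:420]
f=lambda a:cv2.resize(np.clip(a.astype(float)*1.5+10,0,255).astype(np.uint8),(500,300),interpolation=cv2.INTER_CUBIC)
cv2.imwrite('pics/c2.png',np.vstack([f(a),f(b)]))
E
```

```text
(no output)
```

View pics/c2.png

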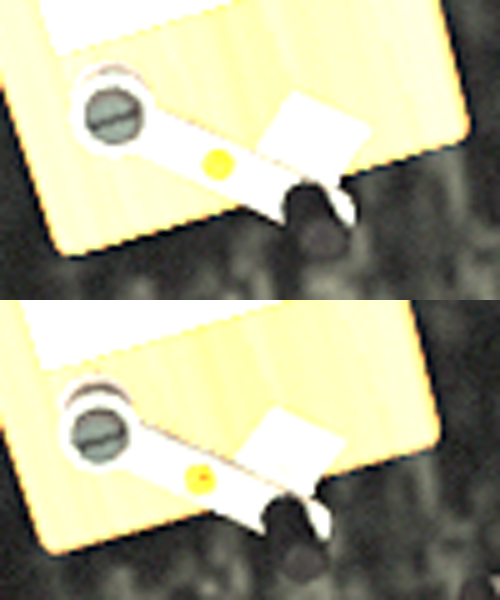

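Pin top: (374.2,202.0) in w1 and (380.6,242.0) in w2. Screw head: (332.4,177.8) and (339.6,216.6). Next step: triangulate these and fit the stone frame.

```bash
python3 - <<'E'
from h import *
c2=cam('wrist'); c1=dict(c2); c1['C']=np.array([0.48459549,-0.02959006,0.38629547]);print(c2['C'])
t=cam('top')
P=[(c1,(374.2,202.0)),(c2,(380.6,242.0))];S=[(c1,(332.4,177.8)),(c2,(339.6,216.6))]
for n,o,z in(('pin',P,.069),('screw',S,.0455)): print(n,np.round(tri(o),4),[np.round(onz(c,u,z)[:2],4) for c,u in o])
for n,c in(('w2',c2),('top',t)):
    hsv=cv2.cvtColor(c['color'],cv2.COLOR_RGB2HSV); m=cv2.inRange(hsv,(4,150,100),(12,255,255))
    for q in cv2.findContours(m,cv2.RETR_EXTERNAL,cv2.CHAIN_APPROX_NONE)[0]:
        if cv2.contourArea(q)<400: continue
        w=np.array([onz(c,u[0].astype(float),.045)[:2] for u in q])*1000
        (x,y),(a,b),an=cv2.minAreaRect(w.astype(np.float32)); 
        if abs(x-498)<25 and abs(y)<60: print(n,x,y,a,b,an)
import cv2
s=cam('scene')
# dresser: blue top face corners from the two views
import numpy as np
for n,c in(('top',t),('scene',s)):
    hsv=cv2.cvtColor(c['color'],cv2.COLOR_RGB2HSV)
    m=cv2.inRange(hsv,(95,90,30),(115,255,255)); x0,y0,x1,y1=(165,200,205,245) if n=='top' else (200,255,250,300)
    mm=np.zeros_like(m);mm[y0:y1,x0:x1]=m[y0:y1,x0:x1]
    q=max(cv2.findContours(mm,cv2.RETR_EXTERNAL,cv2.CHAIN_APPROX_NONE)[0],key=cv2.contourArea)
    print(n,cv2.contourArea(q),cv2.approxPolyDP(q,2,True)[:,0].tolist())
E
```

```text
[0.48465361 0.02037855 0.38630416]
pin [ 0.5228 -0.1391  0.07  ] [array([ 0.5227, -0.1394]), array([ 0.5232, -0.1396])]
screw [ 0.4814 -0.1092  0.0425] [array([ 0.4815, -0.1085]), array([ 0.4813, -0.1081])]
w2 498.2845458984375 7.363677978515625 62.54256820678711 138.6051025390625 6.40934944152832
top 215.0 [[185, 211], [176, 213], [178, 232], [189, 230]]
scene 251.0 [[213, 271], [213, 278], [225, 286], [234, 280], [232, 274], [221, 268]]
```

```bash
cat >> h.py <<'E'
PIV=np.array([.4814,-.1088]); YAW=np.radians(6.4); ORG=np.array([.498,.0068])
def arm(j): return j-1.2+YAW
def pinxy(j,r=.052): a=arm(j); return PIV+r*np.array([np.cos(a),np.sin(a)])
def tang(j): a=arm(j)+np.pi/2; return np.array([np.cos(a),np.sin(a)])
def hq(j): return down(arm(j)+np.pi/2)
def P3(xy,z): return np.array([xy[0],xy[1],z])
def F(n=8):
    f=[]
    for _ in range(n): f.append(env.get_obs()['contact_force']); env.dwell(.01)
    return np.mean(f,0)
E
python3 - <<'E'
from h import *
d=np.array([.5228,-.1393])-PIV; j0=np.arctan2(d[1],d[0])-YAW+1.2; print('j0',j0)
env.command_gripper(.024,30)
env.goto(P3(pinxy(j0),.13),hq(j0)); env.dwell(.2)
c=cam('wrist');save(c,'w3.png')
f0=F(); hit=env.servo_line(P3(pinxy(j0),.070),feed=.06,force_limit=5); print('hit',hit,F()-f0)
if hit: raise SystemExit
for j in (.7,.95,1.13):
    h=env.servo_line(P3(pinxy(j),.070),hq(j),feed=.05,force_limit=8)
    o=env.get_obs();f=F()-f0; print(j,h,o['t'],'tan',f[:2]@tang(j),'all',np.round(f,2))
    if h: break
E
```

```text
j0 0.45335459195450634
hit False [-0.24616625  0.02399938 -0.00994413]
0.7 True 6.5667 tan -0.15159078165421097 all [-0.27 -0.05  0.29]
```

```bash
python3 - <<'E'
from h import *
o=env.get_obs();p=o['tcp_pos'];d=p[:2]-PIV;print(p,np.hypot(*d),'hand j',np.arctan2(d[1],d[0])-YAW+1.2,o['width'],F())
c=cam('wrist');save(c,'w4.png')
a=cv2.imread('pics/w3.png');b=cv2.imread('pics/w4.png')
cv2.imwrite('pics/w34.png',np.hstack([a[150:400,120:520],b[150:400,120:520]]))
E
```

```text
[ 0.52604199 -0.13374115  0.06951294] 0.05113675916038304 hand j 0.5788063959558278 0.02402086669179199 [ 0.15144694 -0.16924607 -0.08849939]
```

View pics/w34.png

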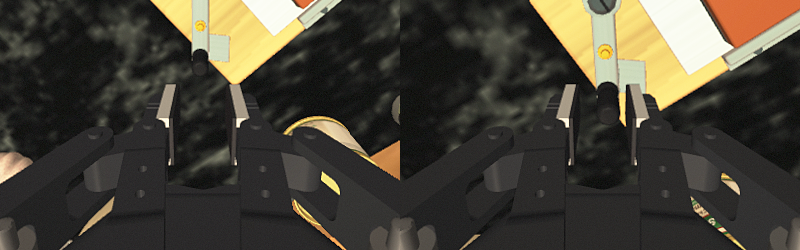

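The right picture shows the pin caged between the fingers at (608,105). The stop came from the brief tap at first contact, so I'll continue more slowly.

```bash
python3 - <<'E'
from h import *
f0=np.array([-.25,.02,0])
for j in (.7,.85,1.0,1.12):
    h=env.servo_line(P3(pinxy(j),.070),hq(j),feed=.025,force_limit=12)
    o=env.get_obs();f=o['contact_force']; print(j,h,o['t'],'tan',f[:2]@tang(j),np.round(f,2))
    if h: raise SystemExit
env.servo_line(P3(pinxy(1.09),.070),hq(1.2),feed=.02); env.dwell(.15)
b=F(); print('base',b)
tgt=pinxy(1.12)+tang(1.35)*.026
h=env.servo_line(P3(tgt,.070),feed=.010,force_limit=7.3)
o=env.get_obs();f=o['contact_force']; d=o['tcp_pos'][:2]-PIV; jj=np.arctan2(d[1],d[0])-YAW+1.2
print('stop',h,o['t'],'handj',jj,'tan',(f-b)[:2]@tang(jj),np.round(f-b,2))
env.dwell(.4); f=F(); print('eased',(f-b)[:2]@tang(jj),np.round(f-b,2))
E
```

```text
0.7 False 7.1583 tan -0.1844978410115768 [-0.49  0.   -0.04]
0.85 False 7.6167 tan -0.4943554091337765 [ 0.09 -0.53 -0.38]
1.0 False 8.075 tan 0.07373633816451754 [ 0.25  0.05 -0.1 ]
1.12 False 8.475 tan -0.5373450796955317 [-1.14 -0.57 -0.01]
base [-0.062378   -0.1061467  -0.33763756]
stop True 10.2667 handj 1.293599376703146 tan -1.2222336226920318 [ 0.63 -1.12  0.75]
eased 0.10260966943131711 [-0.11  0.08 -0.11]
```

```bash
python3 - <<'E'
from h import *
b=np.array([-.06,-.1,-.3]); o=env.get_obs(); p0=o['tcp_pos'].copy(); u=tang(1.3)
print(p0, [np.round(env.get_obs()['contact_force'],1).tolist() for _ in range(3)])
for k in range(1,9):
    h=env.servo_line(P3(p0[:2]+u*.0007*k,.070),feed=.01,force_limit=7)
    o=env.get_obs();f=o['contact_force'];d=o['tcp_pos'][:2]-p0[:2]
    f2=F(3); print(k,h,round(o['t'],2),'moved',np.round(d@u*1000,2),'tan',round(-(f-b)[:2]@u,2),round(-(f2-b)[:2]@u,2))
    if -(f2-b)[:2]@u>3.5: break
E
```

```text
[ 0.53124299 -0.09864531  0.06969095] [[0.2, 0.3, 0.5], [0.2, 0.3, 0.5], [0.2, 0.3, 0.5]]
1 False 10.98 moved 0.43 tan 3.73 3.81
```

```bash
python3 - <<'E'
from h import *
b=np.array([-.06,-.1,-.3]); o=env.get_obs(); p0=o['tcp_pos'].copy(); u=tang(1.3)
f=F(4); print('now',p0,np.round(f-b,2),round(-(f-b)[:2]@u,2))
for k in range(1,10):
    h=env.servo_line(P3(p0[:2]+u*.0004*k,.070),feed=.01,force_limit=7)
    o=env.get_obs();f=o['contact_force'];d=o['tcp_pos'][:2]-p0[:2]
    f2=F(12); v=-(f2-b)[:2]@u; print(k,h,round(o['t'],2),'moved',np.round(d@u*1000,2),'tan',round(-(f-b)[:2]@u,2),round(v,2),np.round(f2-b,1))
    if v>4.3 or -(f-b)[:2]@u>7: break
E
```

```text
now [ 0.5311435  -0.0982146   0.06987753] [ 1.5  -3.46 -2.08] 3.7
1 False 11.29 moved 0.08 tan 5.02 5.01 [ 1.9 -4.7 -2.5]
```

```bash
python3 - <<'E'
from h import *
b=np.array([-.06,-.1,-.3]); o=env.get_obs(); p0=o['tcp_pos'].copy(); u=tang(1.3)
for k in range(1,9):
    h=env.servo_line(P3(p0[:2]+u*.0004*k,.070),feed=.01)
    o=env.get_obs();f=o['contact_force'];d=o['tcp_pos'][:2]-p0[:2]
    f2=F(6); v=-(f2-b)[:2]@u; print(k,h,round(o['t'],2),'moved',np.round(d@u*1000,2),'tan',round(-(f-b)[:2]@u,2),round(v,2),np.round(f2-b,1))
    if max(v,-(f-b)[:2]@u)>7.2: break
c=cam('wrist');save(c,'w5.png'); t=cam('top')
d=o['tcp_pos'][:2]-PIV;print('handj',np.arctan2(d[1],d[0])-YAW+1.2)
x=cv2.resize(t['color'][150:220,290:370,::-1],(400,350),interpolation=cv2.INTER_CUBIC)
y=cv2.imread('pics/w5.png')[50:400,120:520]
cv2.imwrite('pics/w5c.png',np.hstack([x,y]))
E
```

```text
1 False 11.64 moved 0.01 tan 5.15 5.35 [ 2.2 -5.  -2.4]
2 False 11.94 moved 0.31 tan 5.39 5.9 [ 2.4 -5.5 -3.4]
3 False 12.24 moved 0.66 tan 5.87 6.04 [ 2.5 -5.6 -3. ]
4 False 12.54 moved 0.97 tan 5.76 6.56 [ 3.3 -6.  -3.4]
5 False 12.84 moved 1.3 tan 7.32 6.86 [ 3.4 -6.3 -3.8]
handj 1.3244198479135703
```

View pics/w5c.png

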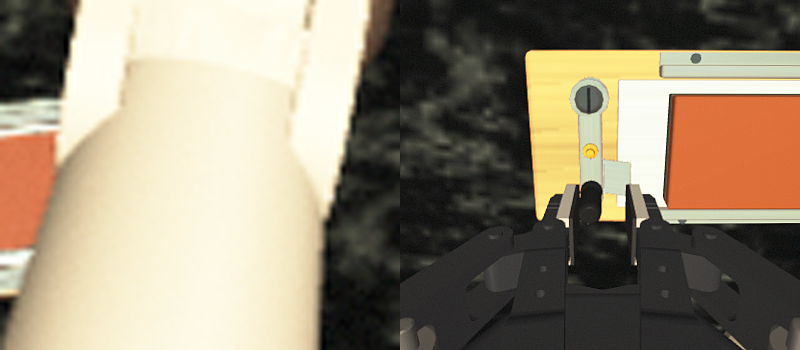

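The right picture shows the arm parallel to the plate edge. The tongue, at (617,177), lies over the plate and the trailing finger is on the pin. The push is about 7 N; I'll check how it eases.

```bash
python3 - <<'E'
from h import *
b=np.array([-.06,-.1,-.3]); u=tang(1.3)
env.dwell(.3);f=F(6)-b;o=env.get_obs();print('eased',-f[:2]@u,np.round(f,2),o['tcp_pos'],o['t'])
p0=o['tcp_pos'].copy()
# one continuous push; stop when the push has grown by the rest up to about 8 N
h=env.servo_line(P3(p0[:2]+u*.0015,p0[2]),feed=.008,force_limit=max(.8,8.0+f[:2]@u))
o=env.get_obs();g=o['contact_force']-b;print(h,'push',-g[:2]@u,(o['tcp_pos'][:2]-p0[:2])@u*1e3)
for _ in range(4): env.dwell(.1);g=env.get_obs()['contact_force']-b;print(round(-g[:2]@u,2),np.round(env.get_obs()['tcp_pos'],4))
E
```

```text
eased 7.12018401955877 [ 3.11 -6.61 -3.6 ] [ 0.53099546 -0.09688248  0.06993457] 13.3417
False push 6.967573862595179 0.6435720228960448
8.56 [ 0.531  -0.0962  0.0699]
8.05 [ 0.531  -0.0962  0.0699]
7.41 [ 0.531  -0.0962  0.0699]
7.93 [ 0.531  -0.0962  0.0699]
```

The push is at 8 N and holding, so I'll let go, then look at the clip and the dresser on the way.

```bash
python3 - <<'E'
from h import *
u=tang(1.3); p=env.get_obs()['tcp_pos']
env.servo_line(P3(p[:2]-u*.0035,.070),feed=.03); print(F(5))
p=env.get_obs()['tcp_pos']; env.servo_line(P3(p[:2],.14),feed=.12)
c=cam('wrist');save(c,'w6.png')
env.command_gripper(.070,60)
# above dresser: two wrist views; camera ahead along tool x by 73mm, looking back/fwd
ya=np.radians(96.4); 
D=np.array([.405,.323])
env.goto(P3(D,.22),down(ya)); env.dwell(.15); o=env.get_obs(); print(o['t'],o['q'])
V=[]
for i,z in enumerate((.22,)):
    c=cam('wrist');save(c,f'd{i}.png');print(c['C'],proj(c,P3(D,.038)))
    V.append(c)
a=cv2.imread('pics/w6.png')[50:350,120:520];b=cv2.imread('pics/d0.png');b=cv2.resize(b,(400,250));b=np.vstack([b,np.zeros((50,400,3),np.uint8)])
cv2.imwrite('pics/wd.png',np.hstack([a,b]))
E
```

```text
[0.4424175  0.14112156 0.01099958]
17.4083 [ 6.71572406e-01  1.61744666e-03  3.22855160e-02  1.60179396e+00
 -8.87066507e-05  5.61289552e-01]
[0.33503917 0.31499959 0.34616461] [322.50886811 177.75641832]
```

View pics/wd.png

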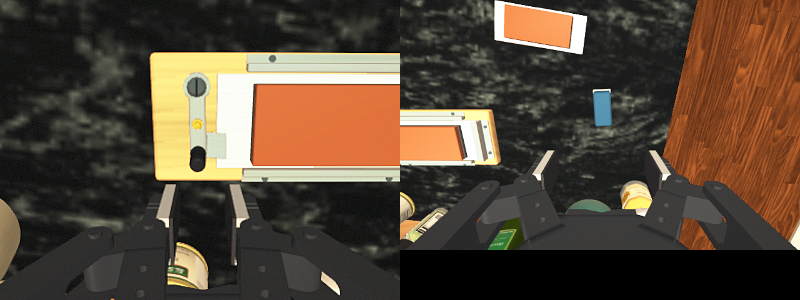

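The left picture shows the clip resting with its tongue on the plate. The right one shows the dresser at full-size pixel (323,173), as predicted. I'll measure it now, with a second view from another place.

```bash
python3 - <<'E'
from h import *
def blue(c):
    hsv=cv2.cvtColor(c['color'],cv2.COLOR_RGB2HSV); m=cv2.inRange(hsv,(95,90,30),(115,255,255))
    q=[k for k in cv2.findContours(m,cv2.RETR_EXTERNAL,cv2.CHAIN_APPROX_NONE)[0] if cv2.contourArea(k)>300]
    q=min(q,key=lambda k:np.hypot(*(cv2.minAreaRect(k)[0]-proj(c,[.405,.322,.038]))))
    w=np.array([onz(c,u[0].astype(float),.038)[:2] for u in q])*1000
    r=cv2.minAreaRect(w.astype(np.float32)); print(np.round(r[0],1),np.round(r[1],1),round(r[2],1),cv2.boxPoints(r).round(1).tolist())
    b=cv2.boxPoints(cv2.minAreaRect(q)); return b[np.argsort(b[:,1])]
V=[]
c=cam('wrist');b=blue(c);V.append((c,b))
env.servo_line(np.array([.365,.323,.17]));env.dwell(.15)
c=cam('wrist');b=blue(c);V.append((c,b)); save(c,'d1.png')
for i in (0,1,2,3): print('corner',V[0][1][i],V[1][1][i])
# far (+x) edge = lower in the picture: midpoint is on the top rim
print('rim mid',tri([(c,(b[2]+b[3])/2) for c,b in V]))
E
```

```text
[401.2 323.8] [60.9 30.2] 9.4 [[368.79998779296875, 333.79998779296875], [373.70001220703125, 304.0], [433.70001220703125, 313.8999938964844], [428.79998779296875, 343.70001220703125]]
[398.4 323.3] [64.2 29.9] 9.4 [[364.20001220703125, 332.79998779296875], [369.1000061035156, 303.29998779296875], [432.5, 313.79998779296875], [427.6000061035156, 343.3999938964844]]
corner [336.22955 144.67316] [332.20828 189.58144]
corner [307.59143 146.46304] [300.13815 191.03917]
corner [339.7354  200.76654] [335.11343 253.49483]
corner [311.0973  202.55643] [303.0433  254.95256]
rim mid [0.43258552 0.32882528 0.03330535]
```

```bash
python3 - <<'E'
from h import *
D=np.array([.401,.3238]);q=down(np.radians(99.4))
env.goto(P3(D,.09),q)
h=env.servo_line(P3(D,.031),feed=.08,force_limit=6);print('down',h,env.get_obs()['tcp_pos'])
env.command_gripper(.02,45);o=env.get_obs();print('grip',o['width'],o['grip_force'],o['t'])
env.servo_line(P3(D,.13),feed=.15)
X=np.array([np.cos(YAW),np.sin(YAW)]);Y=np.array([-X[1],X[0]])
L=lambda x,y:ORG+x*X+y*Y
env.goto(P3(L(0,.054),.10),down(YAW+np.pi/2));env.dwell(.3)
o=env.get_obs();print('above',o['tcp_pos'],o['width'],o['t']);b=F(10);print('base',b)
h=env.servo_line(P3(L(0,.054),.068),feed=.015,force_limit=7);env.dwell(.15)
o=env.get_obs();print('touch',h,o['tcp_pos'],F(6)-b,o['t'])
np.save('b.npy',b)
E
```

```text
down False [0.40119849 0.32394475 0.03134889]
grip 0.0291904339800647 50.54566740989685 20.05
above [0.49198498 0.06126234 0.10011711] 0.028998227837555367 22.2417
base [ 0.0947814  -0.21472506 -1.88127877]
touch True [0.4919701  0.06044628 0.07533182] [-1.14274727  0.23736842  7.88856659] 23.9833
```

```bash
python3 - <<'E'
from h import *
b=np.load('b.npy');X=np.array([np.cos(YAW),np.sin(YAW)]);Y=np.array([-X[1],X[0]])
L=lambda x,y:ORG+x*X+y*Y
z=env.get_obs()['tcp_pos'][2]; f=[]
ys=np.r_[.055,np.linspace(.045,-.055,10),np.linspace(-.045,.055,10)]
for y in ys:
    env.servo_line(P3(L(0,y),z),feed=.035)
    o=env.get_obs();g=(o['contact_force']-b); f.append((round(y,3),round(g[2],1),round(g[:2]@Y,1),round(z*1e3,2),round((o['tcp_pos'][:2]-ORG)@Y*1e3,1)))
    z+=np.clip(.6*(g[2]-8)/4000,-.0006,.0006)
print(*f,sep='\n');print(o['t'],o['width'])
E
```

```text
(np.float64(0.055), np.float64(6.3), np.float64(-3.2), np.float64(75.3), np.float64(54.8))
(np.float64(0.045), np.float64(7.8), np.float64(2.2), np.float64(75.04), np.float64(44.9))
(np.float64(0.034), np.float64(7.8), np.float64(1.9), np.float64(75.01), np.float64(33.7))
(np.float64(0.023), np.float64(8.8), np.float64(1.0), np.float64(74.98), np.float64(22.6))
(np.float64(0.012), np.float64(6.6), np.float64(1.6), np.float64(75.09), np.float64(11.4))
(np.float64(0.001), np.float64(8.0), np.float64(1.3), np.float64(74.89), np.float64(0.4))
(np.float64(-0.011), np.float64(7.9), np.float64(2.2), np.float64(74.89), np.float64(-10.7))
(np.float64(-0.022), np.float64(8.3), np.float64(2.0), np.float64(74.88), np.float64(-21.9))
(np.float64(-0.033), np.float64(8.2), np.float64(2.5), np.float64(74.92), np.float64(-33.0))
(np.float64(-0.044), np.float64(7.7), np.float64(1.4), np.float64(74.96), np.float64(-44.1))
(np.float64(-0.055), np.float64(8.2), np.float64(2.1), np.float64(74.91), np.float64(-55.2))
(np.float64(-0.045), np.float64(7.5), np.float64(-1.1), np.float64(74.94), np.float64(-45.
[... 164 characters left out ...]
(74.95), np.float64(-23.4))
(np.float64(-0.012), np.float64(6.8), np.float64(-0.9), np.float64(74.99), np.float64(-12.3))
(np.float64(-0.001), np.float64(8.8), np.float64(-2.0), np.float64(74.81), np.float64(-1.2))
(np.float64(0.011), np.float64(7.5), np.float64(-2.1), np.float64(74.93), np.float64(9.9))
(np.float64(0.022), np.float64(8.9), np.float64(-1.8), np.float64(74.85), np.float64(21.0))
(np.float64(0.033), np.float64(7.6), np.float64(-1.1), np.float64(74.98), np.float64(32.2))
(np.float64(0.044), np.float64(7.7), np.float64(-1.2), np.float64(74.93), np.float64(43.3))
(np.float64(0.055), np.float64(8.2), np.float64(-2.2), np.float64(74.88), np.float64(54.4))
33.55 0.028685112254388218
```

```bash
python3 - <<'E'
from h import *
X=np.array([np.cos(YAW),np.sin(YAW)]);Y=np.array([-X[1],X[0]])
L=lambda x,y:ORG+x*X+y*Y
env.servo_line(P3(L(0,.055),.115),feed=.12)
T=L(0,.190); env.servo_line(P3(T,.10),feed=.15); env.servo_line(P3(T,.040),feed=.1);env.dwell(.15)
h=env.servo_line(P3(T,.027),feed=.015,force_limit=3);o=env.get_obs();print(h,o['tcp_pos'],o['t'])
env.command_gripper(.055);env.servo_line(P3(T,.14),feed=.15)
env.command_gripper(.026,30)
env.goto(P3(pinxy(1.25),.14),hq(1.25));env.dwell(.15)
c=cam('wrist');save(c,'w7.png');t=cam('top');s=cam('scene')
print(env.get_obs()['t'],'pin pred',proj(c,P3(pinxy(1.25),.069)))
a=cv2.imread('pics/w7.png')[0:300,120:520]
b=cv2.resize(s['color'][150:300,190:350,::-1],(400,375))[:300]
cv2.imwrite('pics/f1.png',np.hstack([a,b]))
E
```

```text
True [0.47676659 0.19559908 0.03059762] 36.6167
39.7167 pin pred [319.92204121 212.80854504]
```

View pics/f1.png

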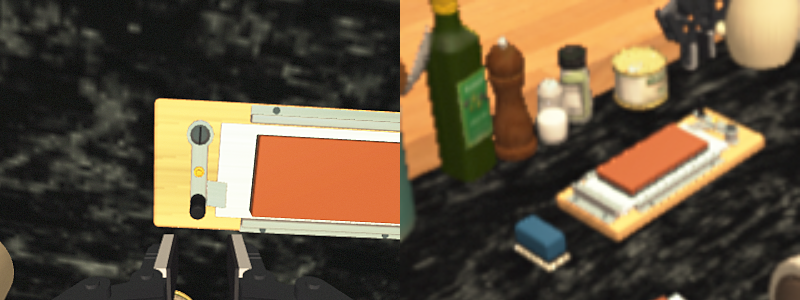

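The dresser stands beside the holder, and the clip is still on the plate with its pin at (317,212), so the joint is about 1.21. Now I'll swing it clear.

```bash
python3 - <<'E'
from h import *
env.goto(P3(pinxy(1.21),.11),hq(1.21))
h=env.servo_line(P3(pinxy(1.21),.070),feed=.06,force_limit=5);print('hit',h)
if h: raise SystemExit
for j in (1.1,.9,.7,.5,.3,.15):
    h=env.servo_line(P3(pinxy(j),.070),hq(j),feed=.03,force_limit=20)
    o=env.get_obs();print(j,h,np.round(o['contact_force'],1),round(o['t'],2))
    if h: raise SystemExit
env.servo_line(P3(pinxy(.23),.070),hq(.23),feed=.03)
env.servo_line(P3(pinxy(.23),.22),feed=.12)
env.goto(np.array([.36,-.10,.26]),down(np.radians(-11)));env.dwell(.2)
c=cam('wrist');save(c,'w8.png');t=cam('top');s=cam('scene');print(env.get_obs()['t'])
p=proj(c,P3(PIV,.045)).astype(int);print(p)
a=cv2.resize(cv2.imread('pics/w8.png'),(480,300));b=cv2.resize(t['color'][150:290,160:360,::-1],(320,224));b=np.vstack([b,np.zeros((76,320,3),np.uint8)])
cv2.imwrite('pics/f2.png',np.hstack([a,b]))
E
```

```text
hit False
1.1 False [0.8 0.3 0. ] 41.12
0.9 False [0.5 0.6 0.6] 41.62
0.7 False [ 0.1 -1.2  0.6] 42.12
0.5 False [-0.1 -0.6  0.2] 42.62
0.3 False [1.1 0.4 0.1] 43.12
0.15 False [-0.3  0.4 -0.8] 43.53
46.45
[425 161]
```

View pics/f2.png

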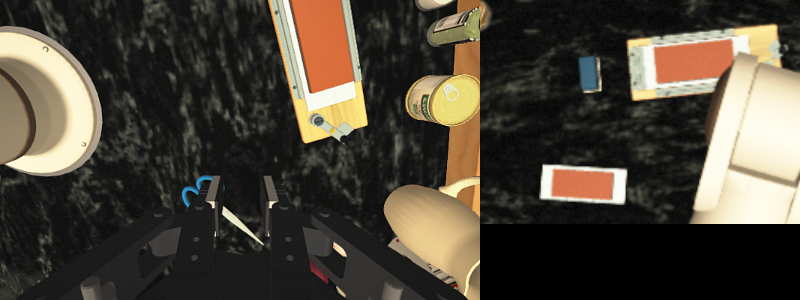

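The picture shows the clip swung off the plate, screw at (317,121) and pin near (343,141), at about joint 0.3. The stone is at home and the dresser is standing beside the holder.

```bash
python3 -c "
from h import *
print(env.finish_job())"
```

```text
the job is handed in; nothing more can be done
None
```

I finished and handed in the job at about 46 s of robot time: clip pushed on to 8 N and released, stone rubbed there and back at about 8 N (6.3–8.9 N), dresser stood beside the holder, and clip swung clear to about 0.3 rad; the one doubt is that after the final clip push the force barely eased (8.6 to about 7.9 N), not by the third described, though the tongue was still on the plate after the rubbing.

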